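# Set out the piled-up repair parts

### The job

The parts for a repair are piled in one stack on the windowsill. Take the stack apart from the top down, one part at a time, and set each part, before taking the next, in the plywood tile whose recess has its outline: the small metal crystal, the capacitor can, the carton and last the roll of tape, each the way up it stands now, flat on the recess floor and turned to match its recess. Do not knock over or shift the little glass valve that stands on the sill.

Things in the scene. Friction and masses are not known exactly. Their poses are not given: they have to be found in the camera images.
- crystal: Quartz crystal in a plain grey metal case with a flanged foot, standing upright on top of the stack: 11 mm (x) by 21 mm (y), 20 mm high. Grasp across the case's narrow way (x), where it is 9 mm wide above the foot. Origin: centre of its underside; z up.
- capacitor_can: Upright round aluminium capacitor can with a blue band, 30 mm in diameter, 61 mm high, second from the top of the stack. Origin: centre of its underside; z up.
- fuse_carton: Small pale green closed carton, 34 mm (x) by 52 mm (y), 20 mm high, lying flat under the can. Grasp across the 34 mm. Origin: centre of its underside; z up.
- tape_roll: Roll of blue insulating tape lying flat on the windowsill at the bottom of the stack, 62 mm in diameter, 18 mm high; its loose end makes a small nub at the rim. Origin: its underside, 1 mm to the +x side of the centre; z up.
- crystal_rest: Fixed plywood tile, 8 mm thick, 46 mm (x) by 56 mm (y), with one small oblong 26 mm (x) by 36 mm (y) recess in its middle, 5 mm deep (its dark rubber floor is 3 mm above the windowsill). Origin: centre of the tile's underside, under the recess centre; z up; the recess is long along y. Place of the crystal, whose y goes along the tile's y (either way round).
- can_rest: Fixed plywood tile, 8 mm thick, 64 mm square, with one round 44 mm wide recess in its middle, 5 mm deep (its dark rubber floor is 3 mm above the windowsill). Origin: centre of the tile's underside, under the recess centre; z up. Place of the capacitor can.
- carton_rest: Fixed plywood tile, 8 mm thick, 68 mm (x) by 86 mm (y), with one large oblong 48 mm (x) by 66 mm (y) recess in its middle, 5 mm deep (its dark rubber floor is 3 mm above the windowsill). Origin: centre of the tile's underside, under the recess centre; z up; the recess is long along y. Place of the carton, whose y goes along the tile's y (either way round).
- tape_rest: Fixed plywood tile, 8 mm thick, 94 mm square, with one round 76 mm wide recess in its middle, 5 mm deep (its dark rubber floor is 3 mm above the windowsill). Origin: centre of the tile's underside, under the recess centre; z up. Place of the roll of tape.
- noval_valve: Bystander: small loose glass valve (radio tube) with a black foot, standing upright, 22 mm in diameter, 56 mm high. Leave it alone. Origin: centre of its underside; z up.
Not all that is in view belongs to the job. Leave any orange or pink look-alike of the capacitor_can alone.

How it is judged:
By the outcome, as a careful person would: the job done as asked, in the order asked, and still so for the second after the job is handed in, with the robot touching nothing.
It also fails if it takes over 128 s, if anything falls off the work surface, if the arm or the gripper's body presses on something with over 40 N, if the wrist force passes 120 N, or if a joint passes its speed limit or range.

### The arm

A 6-joint arm with a two-finger parallel gripper is mounted at the origin on a cart in front of the work surface, level with it; the furniture and walls round the work are solid. World frame = base frame: x ahead of the robot, y to its left, z up, the work surface at z = 0. Lengths are in m, angles in rad, forces in N, time in s.
With the tool pointing down it reaches from about 0.325 to 0.875 m from the base axis. Payload 4.4 kg.
Tool frame: the origin (TCP) lies on the centre line of the jaws, within the pads' length; the fingertips stand 11 mm ahead of it and the grasp point (between the pads) lies 8 mm behind it; z points along the fingers, y is the line along which they close (so a half turn about z gives the same grasp; the last joint's range is limited). The gripper opens to 85 mm and grips with 20 to 120 N. Pads are 22 mm wide; open, the fingers measure 114 mm over their backs; the gripper's body (76 mm by 85 mm) begins 54 mm behind the grasp point. The pads swing forward as they close: fully open they stand 13 mm farther back than shut.
Start: joints at [1.137, 0.207, 1.542, -0, 1.393, -0.15], TCP at [0.161, 0.552, 0.242] pointing down, gripper open.
Joint ranges: [-2.73, 2.73], [-0.86, 2.22], [0.23, 2.46], [-1.11, 4.25], [0.08, 2.63], [-2.82, 2.82]. Speed limits (rad/s): [2.79, 2.79, 3.14, 3.14, 3.14, 3.14].

### API

Orientations are given as a 3x3 rotation matrix whose columns are the frame's x, y, z axes.
In Python, from plant import observe, cams, workorder gives the robot as it stands. The module is installed in compiled form; this text tells all that it offers.
- The arm moves only by the shell command python3 -m creep 'ROWS' [OPENING] [FORCE]. ROWS is JSON, a list of rows, each a list of 6 numbers: the shift along the world's x, y, z in units of 10 cm (1.0 is 10 cm), then the turn, a rotation vector about the world's x, y, z in units of 45 degrees (1.0 is 45 degrees). A call has 1 to 5 rows; each row is the pose to reach, as a shift and turn from the pose commanded when the call began; what a row does not reach only later rows make up. A row lasts 1/8 s, in which the tool goes at most 62.5 mm and 10.7 degrees, less where a joint would pass 70% of its speed; a pose out of reach is approached as far as the arm can. A call with a number of a shift or a turn outside -1 to 1 is refused whole. A call with a gripper value outside its range is refused whole. OPENING is the finger opening in mm, from 0 to 85.4, set as the call begins (- or left out, the last holds). The fingers move at their own pace and stop on an object; FORCE is the grip in N (left out, the last holds). Time passes only in rows, so rows that repeat a pose let the fingers close. It gives the time, the measured TCP pose, the force, the opening and the grip force at its end, in the units of the state.
- observe(): the state, without advancing time (a new reading comes with each control period).
- cams.capture(name): name is "scene" or "top" or "wrist"; returns a dict with "frame" (384x512x3 uint8, red, green, blue), "fx", "fy", "cx", "cy" (pixels), "rvec" (rotation vector, rad) and "tvec" (3), from world to camera coordinates, as OpenCV has them; the wrist camera has in their place "T_tool_cam" (4x4, takes a point from camera to tool coordinates, whose origin is the TCP and whose axes are the flange's). Camera axes: x right, y down, z forward; pixel columns grow to the right and rows downward; lengths in m; the calibration is good to about 2 mm. The wrist camera is an equidistant fisheye: a pixel r from the principal point sees the ray r / f radians off the axis. A picture is of the moment at which its call begins: read the wrist's pose just before it. There is no depth.
- workorder.job_done(): hands the job in; it is judged then, once.
The state is a dict: "time": time; "joint_pos": joint angles; "joint_vel": joint speeds; "joint_torque": joint torques, N m; "ee_pos": TCP position; "eef_rot": TCP orientation; "ft_force": force on the tool from outside, world axes, zero at the start; "moment": the same for the moment, N m; "gripper_width": finger opening in m; "grip_force": force on a finger pad.
Only numpy, scipy, OpenCV 4.12 (cv2) and the standard library are available. Lean on these libraries where they do the work, as an engineer would, in place of code of your own. Each camera call takes 0.05 s, during which the arm holds its last target. There are 200 camera calls.

## Working session

There is one attempt and no reset: what is moved stays moved. The work goes in short steps, Python scripts to look and compute and a shell command to move; the robot and the scene stay as the last step left them, time stands still between calls to the robot, and variables do not carry over. Pictures are saved under pics/ and viewed, at most 14 in all, crops included, and the job is handed in when it is done.

```bash
mkdir -p pics; cat > h.py <<'E'
import numpy as np, cv2
from plant import observe, cams, workorder
def cap(n,f):
    s=observe(); c=cams.capture(n); cv2.imwrite('pics/'+f,c['frame'][:,:,::-1]); 
    np.save('pics/'+f+'.npy',{'c':c,'s':s},allow_pickle=True); return c,s
def load(f):
    d=np.load('pics/'+f+'.npy',allow_pickle=True).item(); return d['c'],d['s']
def ray(c,s,u,v):
    x=(u-c['cx'])/c['fx']; y=(v-c['cy'])/c['fy']
    if 'T_tool_cam' in c:
        r=np.hypot(x,y); d=np.array([x/r*np.sin(r),y/r*np.sin(r),np.cos(r)]) if r>1e-9 else np.array([0,0,1.])
        T=np.array(c['T_tool_cam']); R=np.array(s['eef_rot']).reshape(3,3)
        return np.array(s['ee_pos'])+R@T[:3,3], R@T[:3,:3]@d
    R=cv2.Rodrigues(np.array(c['rvec'],float))[0]; t=np.array(c['tvec'],float).ravel()
    return -R.T@t, R.T@np.array([x,y,1.])
def at(f,u,v,z):
    c,s=load(f); o,d=ray(c,s,u,v); return (o+d*(z-o[2])/d[2]).round(4)
E
python3 - <<'E'
from h import *
a,_=cap('scene','s1.png');b,_=cap('top','t1.png');w,s=cap('wrist','w1.png')
cv2.imwrite('pics/t1b.png',cv2.resize(b['frame'][:,:,::-1],(800,600)))
print(s['ee_pos'],s['eef_rot'],s['gripper_width'],s['time'],w['T_tool_cam'])
E
```

```text
[0.16073166 0.55137714 0.24121955] [[-9.60000136e-01  2.79998064e-01 -9.07536654e-04]
 [ 2.79999342e-01  9.59998233e-01 -1.93926883e-03]
 [ 3.28242068e-04 -2.11580800e-03 -9.99997708e-01]] 0.08523629765005741 0.1 [[-7.95025965e-04 -9.64960119e-01 -2.62395383e-01  6.63779886e-02]
 [ 9.99999650e-01 -6.98539861e-04 -4.60993549e-04 -8.25448101e-04]
 [ 2.61546756e-04 -2.62395657e-01  9.64960336e-01 -1.31652125e-01]
 [ 0.00000000e+00  0.00000000e+00  0.00000000e+00  1.00000000e+00]]
```

View pics/s1.png

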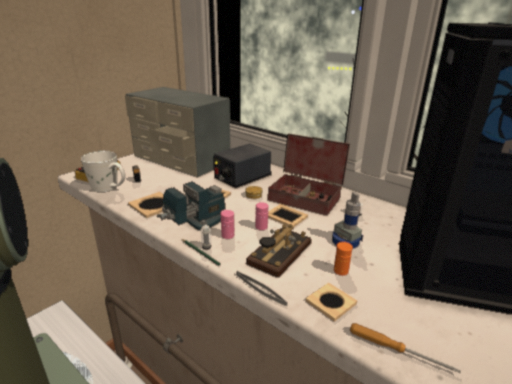

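View pics/t1b.png

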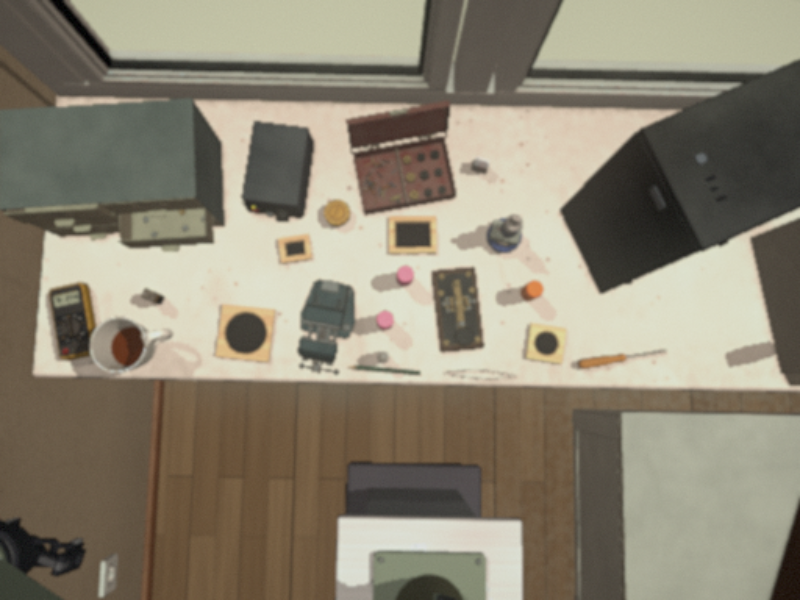

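View pics/w1.png

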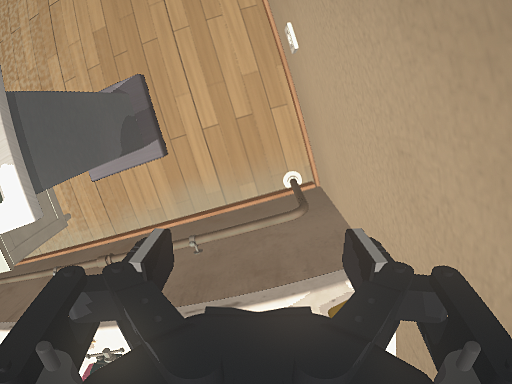

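The scene shows the stack at about scene (350,222) and top (505,233 in the 800-wide view). The tiles in the 800-wide top view are crystal (295,249), carton (412,235), tape (246,333) and can (546,343). The valve is near (380,357). Orange and pink look-alikes stand nearby.

```bash
python3 - <<'E'
from h import *
c,s=load('t1.png'); im=c['frame']; k=.64
hsv=cv2.cvtColor(im,cv2.COLOR_RGB2HSV)
for n,(u,v),sz in [('crystal',(295,249),(46,56)),('carton',(412,235),(68,86)),('tape',(246,333),94),('can',(546,343),64)]:
    U,V=int(u*k),int(v*k)
    r=26 if n!='tape' else 30
    sub=im[V-r:V+r,U-r:U+r]
    sh=hsv[V-r:V+r,U-r:U+r]
    wood=((sh[...,1]>75)&(sh[...,2]>120)).astype(np.uint8)
    nl,lab,st,ce=cv2.connectedComponentsWithStats(wood)
    i=1+np.argmax(st[1:,4]); ct,_=cv2.findContours((lab==i).astype(np.uint8),cv2.RETR_EXTERNAL,cv2.CHAIN_APPROX_NONE)
    p=max(ct,key=cv2.contourArea)[:,0]+[U-r,V-r]
    W=np.array([at('t1.png',a,b,.008)[:2] for a,b in p])
    (cx,cy),(w,h),an=cv2.minAreaRect((W*1000).astype(np.float32))
    print(n,round(cx),round(cy),'size',round(w),round(h),'ang of w-axis',round(an,1))
for n,(u,v),z in [('stack base',(505,240),.02),('crystal top',(514,220),.12),('valve',(380,357),.05),('orange',(533,289),.06),('pink1',(405,275),.06),('pink2',(385,320),.06)]: print(n,at('t1.png',u*k,v*k,z))
o,d=ray(c,s,256,192);print(o,d)
for n,(u,v),z in [('stack base',(348,240),.0),('crystal top',(354,197),.12),('valvebase',(207,246),0)]: print(n,at('s1.png',u,v,z))
t=c['frame'][125:175,290:355]; sc=load('s1.png')[0]['frame'][180:260,310:390]
cv2.imwrite('pics/z1.png',np.hstack([cv2.resize(t[:,:,::-1],(520,400),interpolation=2),cv2.resize(sc[:,:,::-1],(280,400),interpolation=2)]) )
E
```

```text
crystal 619 250 size 45 56 ang of w-axis 11.1
carton 649 38 size 64 82 ang of w-axis 1.2
tape 465 332 size 94 92 ang of w-axis 85.4
can 458 -202 size 63 61 ang of w-axis 82.4
stack base [ 0.6397 -0.1288  0.02  ]
crystal top [ 0.654  -0.1277  0.12  ]
valve [0.4253 0.0909 0.05  ]
orange [ 0.5468 -0.1705  0.06  ]
pink1 [0.5666 0.0507 0.06  ]
pink2 [0.4881 0.0836 0.06  ]
[0.3780924  0.08352566 1.33108539] [ 0.11331347 -0.01951908 -0.99376471]
stack base [ 0.6579 -0.131   0.    ]
crystal top [ 0.6363 -0.1393  0.12  ]
valvebase [0.431  0.0891 0.    ]
```

View pics/z1.png

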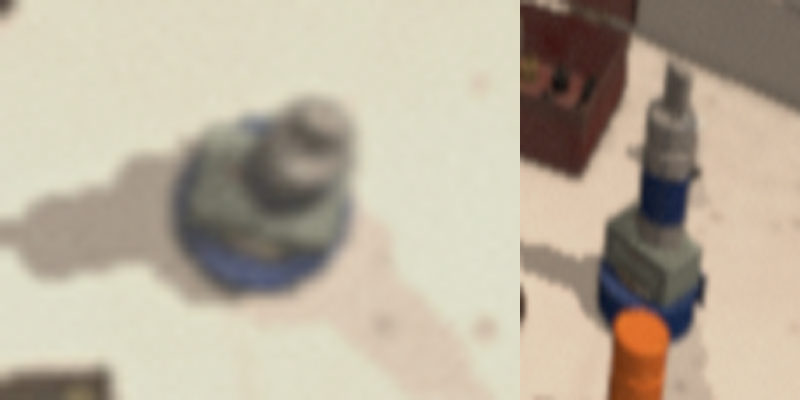

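The stack is upright at about (0.65, -0.13), and its 119 mm height agrees in both views. I'll move above it with the tool's y axis along world y.

```bash
for i in 1; do
python3 -m creep '[[0.35,-0.48,0.1,0,0,0.18],[0.7,-0.97,0.2,0,0,0.36],[0.7,-0.97,0.2,0,0,0.36]]' 85 
python3 -m creep '[[0.35,-0.48,0.0,0,0,0],[0.7,-0.97,0,0,0,0]]'
python3 -m creep '[[0.35,-0.48,0.0,0,0,0],[0.7,-0.97,0,0,0,0]]'
python3 -m creep '[[0.35,-0.48,0.0,0,0,0],[0.7,-0.97,0,0,0,0]]'
python3 -m creep '[[0.35,-0.48,0.0,0,0,0],[0.7,-0.97,0,0,0,0]]'
python3 -m creep '[[0.35,-0.48,0.0,0,0,0],[0.7,-0.97,0,0,0,0]]'
python3 -m creep '[[0.35,-0.48,0.0,0,0,0],[0.7,-0.97,0,0,0,0],[0.7,-0.97,0,0,0,0],[0.7,-0.97,0,0,0,0]]'
done | tail -3
python3 - <<'E'
from h import *
w,s=cap('wrist','w2.png'); cv2.imwrite('pics/w2b.png',cv2.resize(w['frame'][:,:,::-1],(800,600),interpolation=2)); print(s['ee_pos'],s['eef_rot'],s['time'],s['ft_force'])
E
```

```text
ft_force: [-0.2, 0.3, 0.1]
gripper_width: 0.085
grip_force: 0.0
[ 0.65089909 -0.12601488  0.26107152] [[-0.99999754  0.0012495  -0.00183073]
 [ 0.0012468   0.99999813  0.00147765]
 [ 0.00183257  0.00147537 -0.99999723]] 2.275 [-0.24426306  0.26698794  0.0785316 ]
```

View pics/w2b.png

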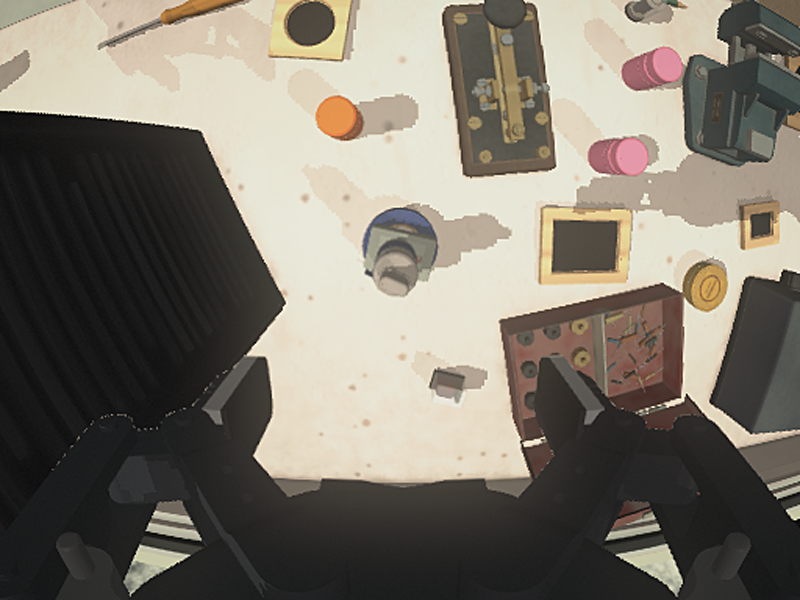

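The wrist view shows the stack at (398,255) with the crystal on top near (398,268). It also shows the carton tile (586,244), the crystal tile (760,224) and the can tile (311,25). I'll zoom in on the crystal and refine the tile positions.

```bash
cat >> h.py <<'E'
def tile(f,u,v,r,z=.008):
    im=load(f)[0]['frame']; h=cv2.cvtColor(im,cv2.COLOR_RGB2HSV)
    y0,x0=max(v-r,0),max(u-r,0); sh=h[y0:v+r,x0:u+r]
    wood=((sh[...,1]>75)&(sh[...,2]>150)&(sh[...,0]>12)&(sh[...,0]<32)).astype(np.uint8)
    n,lab,st,ce=cv2.connectedComponentsWithStats(wood); i=1+np.argmax(st[1:,4])
    ct,_=cv2.findContours((lab==i).astype(np.uint8),cv2.RETR_EXTERNAL,cv2.CHAIN_APPROX_NONE)
    W=np.array([at(f,a,b,z)[:2]*1000 for a,b in max(ct,key=cv2.contourArea)[:,0]+[x0,y0]],np.float32)
    (cx,cy),(w,h),an=cv2.minAreaRect(W); return round(cx),round(cy),round(w),round(h),round(an,1)
E
python3 - <<'E'
from h import *
print('carton',tile('w2.png',375,156,40)); print('crystal',tile('w2.png',486,144,24)); print('can',tile('w2.png',199,15,45))
im=load('w2.png')[0]['frame'][125:195,220:300]
cv2.imwrite('pics/z2.png',cv2.resize(im[:,:,::-1],(640,560),interpolation=2))
E
```

```text
carton (649, 36, 68, 89, 2.2)
crystal (620, 246, 45, 60, 9.4)
can (462, -205, 65, 54, 83.3)
```

View pics/z2.png

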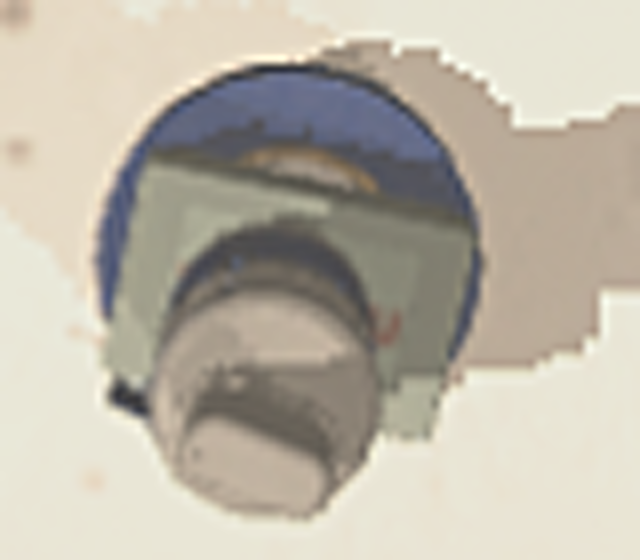

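```bash
python3 - <<'E'
from h import *
for n,u,v,z in [('xtal',257,462,.119),('xL',190,437,.119),('xR',325,490,.119),('can',265,400,.099),('canL',150,400,.099),('canR',380,400,.099),('cartL',150,155,.038),('cartR',475,230,.038),('tapeL',97,257,.018),('tapeR',480,257,.018),('tapeTop',288,65,.018),('nub',118,393,.01)]:
    print(n,at('w2.png',220+u/8-.5,125+v/8-.5,z))
E
```

```text
xtal [ 0.6558 -0.1325  0.119 ]
xL [ 0.6527 -0.1405  0.119 ]
xR [ 0.6593 -0.1244  0.119 ]
can [ 0.6529 -0.1319  0.099 ]
canL [ 0.6529 -0.1465  0.099 ]
canR [ 0.6529 -0.1173  0.099 ]
cartL [ 0.6292 -0.15    0.038 ]
cartR [ 0.6408 -0.1011  0.038 ]
tapeL [ 0.6481 -0.16    0.018 ]
tapeR [ 0.6483 -0.0987  0.018 ]
tapeTop [ 0.6175 -0.1293  0.018 ]
nub [ 0.6723 -0.1577  0.01  ]
```

```bash
(
python3 -m creep '[[0,0,0,0,0,-0.23],[0,0,0,0,0,-0.46],[0,0,0,0,0,-0.69],[0,0,0,0,0,-0.92]]' 45
python3 -m creep '[[0,0,0,0,0,-0.23],[0,0,0,0,0,-0.46],[0,0,0,0,0,-0.69],[0,0,0,0,0,-0.92]]'
python3 -m creep '[[0.0,-0.03,-0.4,0,0,-0.23],[0.04,-0.07,-0.8,0,0,-0.46],[0.04,-0.07,-0.8,0,0,-0.6],[0.04,-0.07,-0.8,0,0,-0.6]]') | tail -8
python3 - <<'E'
from h import *
w,s=cap('wrist','w3.png'); cv2.imwrite('pics/w3b.png',cv2.resize(w['frame'][60:300,130:450][:,:,::-1],(800,600),interpolation=2)); print(s['ee_pos'],s['eef_rot'],s['time'],s['joint_pos'])
E
```

```text
gripper_width: 0.045
grip_force: 0.0
time: 3.82
ee_pos: [0.6546, -0.1321, 0.1823]
eef_rot: [[0.337, 0.942, -0.0], [0.942, -0.337, 0.0], [0.0, -0.001, -1.0]]
ft_force: [-0.5, 0.2, 0.7]
gripper_width: 0.0452
grip_force: 0.0
[ 0.65455298 -0.13207366  0.18227882] [[ 3.36826807e-01  9.41566525e-01 -4.26582100e-04]
 [ 9.41566571e-01 -3.36826606e-01  4.79032712e-04]
 [ 3.07356965e-04 -5.63006504e-04 -9.99999794e-01]] 3.825 [-3.28701429e-01  4.48472252e-01  1.35212403e+00  3.24159987e-04
  1.34155477e+00  1.47694883e-02]
```

View pics/w3b.png

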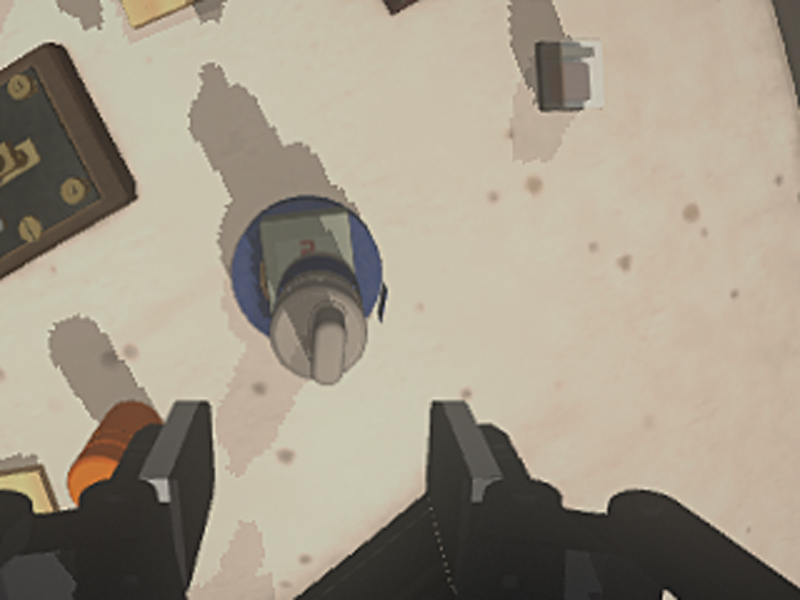

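The jaws straddle the crystal, which is aligned with them (top face centre at crop (330,357)). I'll compute its offset.

```bash
python3 - <<'E'
from h import *
g=lambda u,v,z:at('w3.png',130+u/2.5-.3,60+v/2.5-.3,z)
for n,u,v,z in [('x',329,353,.119),('xa',333,325,.119),('xb',327,382,.119),('xl',313,350,.119),('xr',346,350,.119),('canL',271,335,.099),('canR',367,330,.099),('tapeL',233,268,.018),('tapeR',382,268,.018),('tT',307,196,.018),('ctl',262,222,.038),('ctr',349,213,.038)]: print(n,g(u,v,z))
E
```

```text
x [ 0.6571 -0.132   0.119 ]
xa [ 0.6608 -0.1247  0.119 ]
xb [ 0.6537 -0.1398  0.119 ]
xl [ 0.6532 -0.1296  0.119 ]
xr [ 0.6618 -0.1327  0.119 ]
canL [ 0.6405 -0.1269  0.099 ]
canR [ 0.6683 -0.1352  0.099 ]
tapeL [ 0.6224 -0.1162  0.018 ]
tapeR [ 0.6796 -0.1368  0.018 ]
tT [ 0.6608 -0.0988  0.018 ]
ctl [ 0.6427 -0.1004  0.038 ]
ctr [ 0.6745 -0.1082  0.038 ]
```

```bash
(
python3 -m creep '[[0.016,0,-0.25,0,0,-0.08],[0.016,0,-0.45,0,0,-0.08],[0.016,0,-0.6,0,0,-0.08],[0.016,0,-0.68,0,0,-0.08],[0.016,0,-0.68,0,0,-0.08]]'
python3 -m creep '[[0,0,0,0,0,0],[0,0,0,0,0,0],[0,0,0,0,0,0],[0,0,0,0,0,0],[0,0,0,0,0,0]]' 0 30
python3 -m creep '[[0,0,0,0,0,0],[0,0,0,0,0,0],[0,0,0.02,0,0,0],[0,0,0.1,0,0,0]]')
```

```text
time: 4.5
ee_pos: [0.6562, -0.1339, 0.1135]
eef_rot: [[0.398, 0.917, -0.001], [0.917, -0.398, 0.0], [-0.0, -0.001, -1.0]]
ft_force: [0.4, -0.8, 0.2]
gripper_width: 0.045
grip_force: 0.0
time: 5.12
ee_pos: [0.6573, -0.1342, 0.1153]
eef_rot: [[0.398, 0.917, 0.002], [0.917, -0.398, -0.001], [0.0, 0.002, -1.0]]
ft_force: [0.0, -0.1, 4.6]
gripper_width: 0.008
grip_force: 32.4
time: 5.62
ee_pos: [0.6553, -0.1336, 0.1228]
eef_rot: [[0.398, 0.917, -0.003], [0.917, -0.398, 0.001], [-0.0, -0.004, -1.0]]
ft_force: [-0.8, 0.1, -0.5]
gripper_width: 0.008
grip_force: 31.9
```

```bash
(
python3 -m creep '[[0,0,0.4,0,0,0],[0,0,0.8,0,0,0]]'
python3 -m creep '[[-0.03,0.4,0,0,0,0.09],[-0.09,0.95,0,0,0,0.18]]'
python3 -m creep '[[-0.04,0.48,0,0,0,0.09],[-0.09,0.95,0,0,0,0.19]]'
python3 -m creep '[[-0.04,0.48,0,0,0,0.09],[-0.09,0.95,0,0,0,0.19]]'
python3 -m creep '[[-0.04,0.48,-0.2,0,0,0.09],[-0.09,0.8,-0.4,0,0,0.19],[-0.09,0.95,-0.8,0,0,0.19],[-0.09,0.95,-0.8,0,0,0.19],[-0.09,0.95,-0.8,0,0,0.19]]') | tail -6
python3 - <<'E'
from h import *
w,s=cap('wrist','w4.png'); cv2.imwrite('pics/w4b.png',cv2.resize(w['frame'][60:300,130:450][:,:,::-1],(800,600),interpolation=2)); print(s['ee_pos'],s['joint_pos'])
print(tile('w4.png',256,200,80))
E
```

```text
time: 7.25
ee_pos: [0.6212, 0.2456, 0.1252]
eef_rot: [[-0.178, 0.984, 0.001], [0.984, 0.178, -0.0], [-0.0, 0.001, -1.0]]
ft_force: [-0.6, 0.3, 0.0]
gripper_width: 0.0082
grip_force: 31.8
[0.62120105 0.24556007 0.12515884] [ 2.47238894e-01  5.04576761e-01  1.39604843e+00 -4.57896358e-04
  1.24014861e+00  6.80637792e-02]
(619, 249, 46, 56, 10.0)
```

View pics/w4b.png

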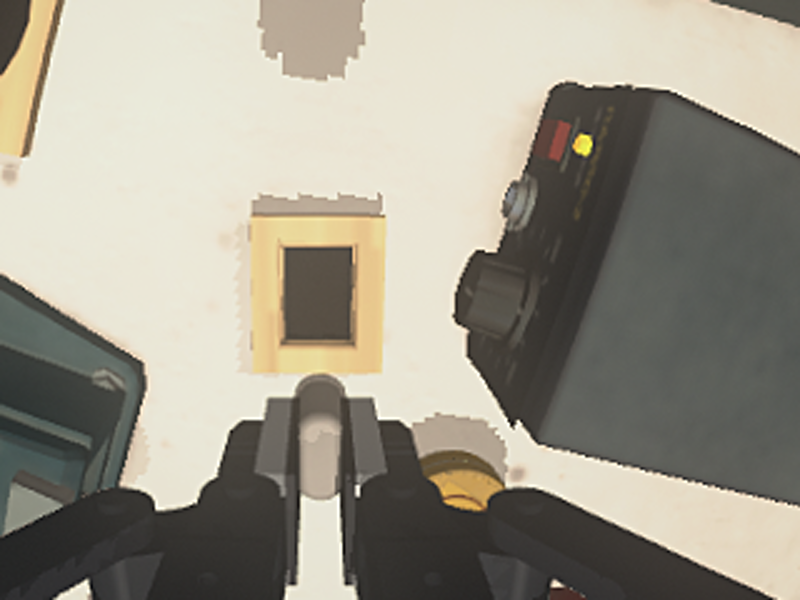

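```bash
python3 - <<'E'
from h import *
g=lambda u,v,z:at('w4.png',130+u/2.5-.3,60+v/2.5-.3,z)
for z in (0,.04,.08): print('vise',g(145,370,z),g(130,470,z),'brass',g(450,460,z),'knob',g(457,300,z))
# vise height: top pic & scene pic
for z in (0.04,.07,.1): print(at('t1.png',330*.64,283*.64,z),at('s1.png',208,188,z))
E
```

```text
vise [0.5612 0.2079 0.    ] [0.5591 0.1647 0.    ] brass [0.6817 0.192  0.    ] knob [0.6693 0.2548 0.    ]
vise [0.5686 0.2238 0.04  ] [0.5668 0.1873 0.04  ] brass [0.6703 0.2103 0.04  ] knob [0.6599 0.2633 0.04  ]
vise [0.576  0.2397 0.08  ] [0.5746 0.2099 0.08  ] brass [0.659  0.2287 0.08  ] knob [0.6504 0.2719 0.08  ]
[0.5527 0.1811 0.04  ] [0.5767 0.2398 0.04  ]
[0.5487 0.1788 0.07  ] [0.5347 0.1928 0.07  ]
[0.5446 0.1766 0.1   ] [0.4927 0.1457 0.1   ]
```

```bash
(
python3 -m creep '[[-0.02,0.02,-0.3,0,0,0],[-0.02,0.02,-0.6,0,0,0],[-0.02,0.02,-0.9,0,0,0],[-0.02,0.02,-0.98,0,0,0],[-0.02,0.02,-1,0,0,0]]'
python3 -m creep '[[0,0,-0.03,0,0,0],[0,0,-0.05,0,0,0],[0,0,-0.05,0,0,0]]'
)
```

```text
time: 7.92
ee_pos: [0.6199, 0.2476, 0.0256]
eef_rot: [[-0.178, 0.984, 0.002], [0.984, 0.178, 0.0], [0.0, 0.002, -1.0]]
ft_force: [-0.4, -0.2, -0.2]
gripper_width: 0.0083
grip_force: 31.8
time: 8.3
ee_pos: [0.6189, 0.2481, 0.0198]
eef_rot: [[-0.179, 0.984, 0.001], [0.984, 0.179, 0.0], [0.0, 0.001, -1.0]]
ft_force: [0.0, -0.3, -0.4]
gripper_width: 0.0081
grip_force: 31.8
```

Nothing has touched yet, so I'll lower another millimetre, release and lift.

```bash
(
python3 -m creep '[[0,0,-0.01,0,0,0],[0,0,-0.01,0,0,0]]'
python3 -m creep '[[0,0,0,0,0,0],[0,0,0,0,0,0],[0,0,0,0,0,0],[0,0,0,0,0,0]]' 22
python3 -m creep '[[0,0,0.3,0,0,0],[0,0,0.7,0,0,0],[0,0,1,0,0,0],[0,0,1,0,0,0],[0,0,1,0,0,0]]')
python3 - <<'E'
from h import *
w,s=cap('wrist','w5.png'); cv2.imwrite('pics/w5b.png',cv2.resize(w['frame'][100:260,180:340][:,:,::-1],(480,480),interpolation=2)); print(s['ee_pos'])
E
```

```text
time: 8.55
ee_pos: [0.6189, 0.2482, 0.0189]
eef_rot: [[-0.179, 0.984, 0.001], [0.984, 0.179, 0.0], [0.0, 0.001, -1.0]]
ft_force: [-0.8, -0.1, 2.6]
gripper_width: 0.0081
grip_force: 32.2
time: 9.05
ee_pos: [0.6176, 0.248, 0.0191]
eef_rot: [[-0.179, 0.984, -0.002], [0.984, 0.179, -0.0], [-0.0, -0.002, -1.0]]
ft_force: [-5.4, -1.9, 6.9]
gripper_width: 0.0222
grip_force: 2.2
time: 9.68
ee_pos: [0.6178, 0.2478, 0.1171]
eef_rot: [[-0.179, 0.984, -0.002], [0.984, 0.179, -0.0], [-0.0, -0.002, -1.0]]
ft_force: [0.0, -0.6, -0.2]
gripper_width: 0.0221
grip_force: 0.0
[0.61777901 0.24779605 0.1170972 ]
```

View pics/w5b.png

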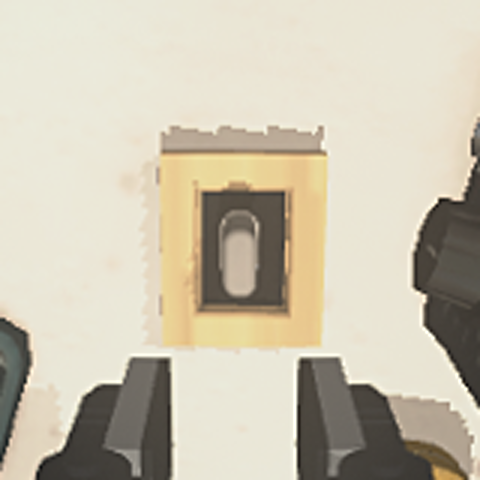

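The crystal stands upright and centred in its recess. Next is the can.

```bash
(
python3 -m creep '[[0,0,0.5,0,0,0],[0,0,1,0,0,0]]' 70
python3 -m creep '[[0.04,-0.48,0,0,0,-0.22],[0.09,-0.95,0,0,0,-0.44]]'
python3 -m creep '[[0.04,-0.48,0,0,0,-0.22],[0.09,-0.95,0,0,0,-0.44]]'
python3 -m creep '[[0.04,-0.48,0,0,0,-0.22],[0.09,-0.95,0,0,0,-0.44]]'
python3 -m creep '[[0.04,-0.48,-0.1,0,0,-0.22],[0.09,-0.95,-0.5,0,0,-0.44],[0.09,-0.95,-0.6,0,0,-0.44],[0.09,-0.95,-0.6,0,0,-0.44]]') | tail -6
python3 - <<'E'
from h import *
w,s=cap('wrist','w6.png'); cv2.imwrite('pics/w6b.png',cv2.resize(w['frame'][60:300,130:450][:,:,::-1],(800,600),interpolation=2)); print(s['ee_pos'],s['joint_pos'])
E
```

```text
time: 11.22
ee_pos: [0.6528, -0.1312, 0.155]
eef_rot: [[0.933, 0.36, -0.006], [0.36, -0.933, 0.003], [-0.004, -0.004, -1.0]]
ft_force: [1.1, 0.2, 0.4]
gripper_width: 0.0698
grip_force: 0.0
[ 0.65276109 -0.13124658  0.15498132] [-3.28530953e-01  4.73636170e-01  1.37525361e+00  6.40196832e-04
  1.29897584e+00  8.73761487e-01]
```

View pics/w6b.png

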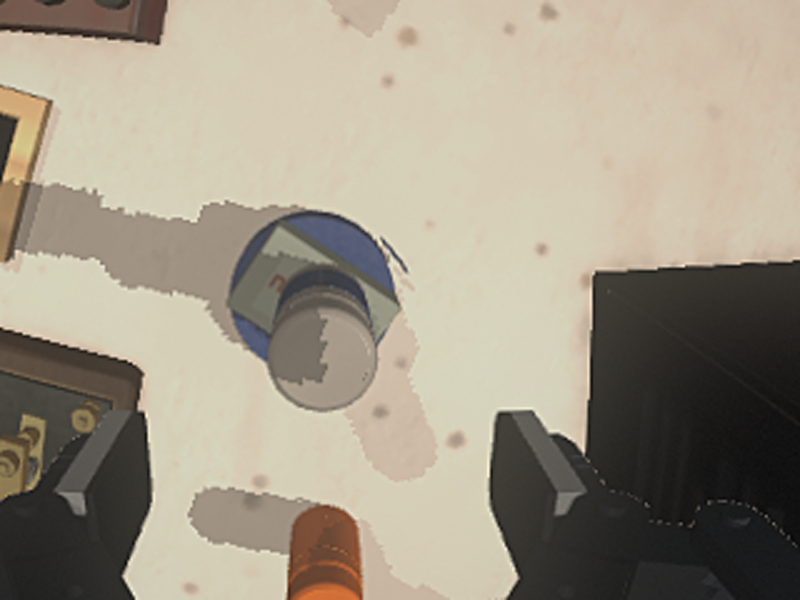

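```bash
python3 - <<'E'
from h import *
g=lambda u,v,z:at('w6.png',130+u/2.5-.3,60+v/2.5-.3,z)
print('can',g(322.5,355.5,.099),g(269,355,.099),g(376,355,.099))
for u,v in [(595,272),(588,450)]: print('tower',g(u,v,0),g(u,v,.1))
print('tape',[g(u,v,.018) for u,v in [(231,300),(400,290),(310,212)]],'nub',g(393,253,.01))
print('carton',[g(u,v,.038) for u,v in [(282,224),(229,303),(399,305)]])
print('orange',g(325,512,.06))
E
```

```text
can [ 0.6556 -0.1312  0.099 ] [ 0.6506 -0.1179  0.099 ] [ 0.6608 -0.1444  0.099 ]
tower [ 0.6979 -0.2352  0.    ] [ 0.7038 -0.191   0.1   ]
tower [ 0.6247 -0.2701  0.    ] [ 0.6561 -0.2137  0.1   ]
tape [array([ 0.6381, -0.1012,  0.018 ]), array([ 0.6644, -0.1587,  0.018 ]), array([ 0.6796, -0.117 ,  0.018 ])] nub [ 0.6753 -0.1522  0.01  ]
carton [array([ 0.675, -0.109,  0.038]), array([ 0.6425, -0.1014,  0.038 ]), array([ 0.6631, -0.1567,  0.038 ])]
orange [ 0.5895 -0.1577  0.06  ]
```

```bash
(
python3 -m creep '[[0.024,0,-0.2,0,0,0],[0.024,0,-0.5,0,0,0],[0.024,0,-0.75,0,0,0],[0.024,0,-0.87,0,0,0],[0.024,0,-0.87,0,0,0]]'
python3 -m creep '[[0,0,0,0,0,0],[0,0,0,0,0,0],[0,0,0,0,0,0],[0,0,0,0,0,0],[0,0,0,0,0,0]]' 0 30
python3 -m creep '[[0,0,0.02,0,0,0],[0,0,0.1,0,0,0],[0,0,0.5,0,0,0],[0,0,0.9,0,0,0],[0,0,0.9,0,0,0]]')
```

```text
time: 11.9
ee_pos: [0.6565, -0.1311, 0.0703]
eef_rot: [[0.933, 0.361, -0.002], [0.361, -0.933, 0.001], [-0.001, -0.001, -1.0]]
ft_force: [0.1, -0.3, 0.6]
gripper_width: 0.0698
grip_force: 0.0
time: 12.52
ee_pos: [0.6581, -0.1323, 0.0728]
eef_rot: [[0.933, 0.36, 0.003], [0.36, -0.933, -0.001], [0.002, 0.002, -1.0]]
ft_force: [-0.7, 1.2, 6.5]
gripper_width: 0.0294
grip_force: 29.8
time: 13.15
ee_pos: [0.66, -0.1331, 0.1665]
eef_rot: [[0.933, 0.36, 0.009], [0.36, -0.933, -0.003], [0.007, 0.006, -1.0]]
ft_force: [1.1, 0.2, 0.3]
gripper_width: 0.0295
grip_force: 29.7
```

```bash
(
python3 -m creep '[[-0.49,-0.18,0,0,0,0],[-0.98,-0.35,0,0,0,0]]'
python3 -m creep '[[-0.49,-0.18,-0.1,0,0,0],[-0.98,-0.35,-0.3,0,0,0],[-0.98,-0.35,-0.6,0,0,0],[-0.98,-0.35,-0.6,0,0,0],[-0.98,-0.35,-0.6,0,0,0]]')|tail -6
python3 - <<'E'
from h import *
w,s=cap('wrist','w7.png'); cv2.imwrite('pics/w7b.png',cv2.resize(w['frame'][60:300,130:450][:,:,::-1],(800,600),interpolation=2)); print(s['ee_pos'],s['joint_pos'])
print(tile('w7.png',256,190,70))
E
```

```text
time: 14.02
ee_pos: [0.4616, -0.2021, 0.1016]
eef_rot: [[0.933, 0.36, 0.0], [0.36, -0.933, -0.0], [0.0, 0.0, -1.0]]
ft_force: [0.1, 0.1, -0.6]
gripper_width: 0.0295
grip_force: 29.8
[ 0.46157992 -0.20210885  0.10159131] [-5.84638408e-01  2.24074807e-01  1.84071640e+00  1.50793243e-05
  1.07646086e+00  6.17651404e-01]
(457, -204, 64, 65, 82.1)
```

View pics/w7b.png

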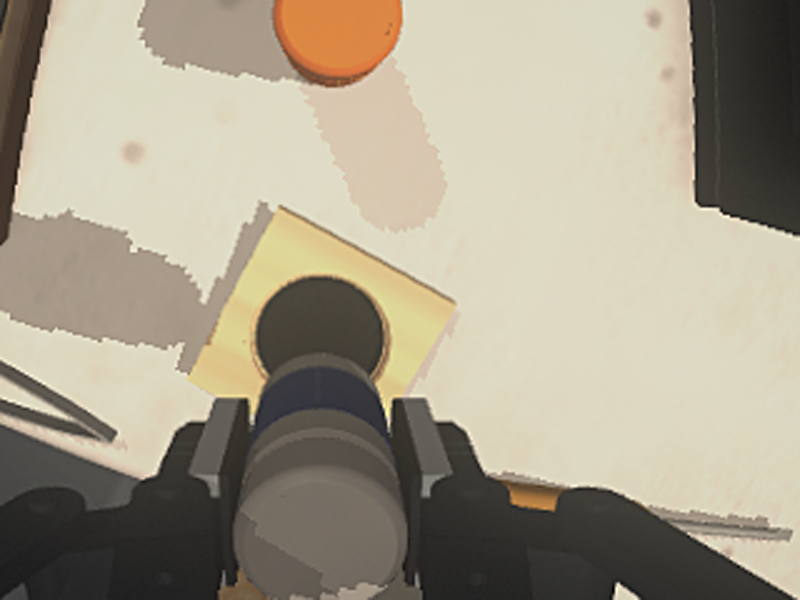

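```bash
(
python3 -m creep '[[-0.025,-0.01,-0.25,0,0,0],[-0.025,-0.01,-0.5,0,0,0],[-0.025,-0.01,-0.6,0,0,0],[-0.025,-0.01,-0.6,0,0,0],[-0.025,-0.01,-0.6,0,0,0]]'
python3 -m creep '[[0,0,-0.02,0,0,0],[0,0,-0.03,0,0,0],[0,0,-0.03,0,0,0]]'
python3 -m creep '[[0,0,-0.01,0,0,0],[0,0,-0.02,0,0,0],[0,0,-0.02,0,0,0]]'
)
```

```text
time: 14.7
ee_pos: [0.4597, -0.2036, 0.0425]
eef_rot: [[0.933, 0.36, 0.002], [0.36, -0.933, -0.001], [0.001, 0.002, -1.0]]
ft_force: [-0.5, -0.3, -0.7]
gripper_width: 0.0293
grip_force: 29.8
time: 15.08
ee_pos: [0.4585, -0.203, 0.0384]
eef_rot: [[0.933, 0.36, 0.0], [0.36, -0.933, -0.0], [0.0, 0.0, -1.0]]
ft_force: [0.2, 0.6, -0.7]
gripper_width: 0.0292
grip_force: 29.8
time: 15.45
ee_pos: [0.4587, -0.2031, 0.0378]
eef_rot: [[0.933, 0.36, -0.0], [0.36, -0.933, 0.0], [-0.0, -0.0, -1.0]]
ft_force: [-4.0, 3.0, 10.8]
gripper_width: 0.0291
grip_force: 30.8
```

```bash
(
python3 -m creep '[[0,0,0.01,0,0,0],[0,0,0.01,0,0,0]]'
python3 -m creep '[[0,0,0,0,0,0],[0,0,0,0,0,0],[0,0,0,0,0,0],[0,0,0,0,0,0]]' 50
python3 -m creep '[[0,0,0.2,0,0,0],[0,0,0.6,0,0,0],[0,0,1,0,0,0]]'
python3 -m creep '[[0,0,0.3,0,0,0],[0,0,0.3,0,0,0],[0,0,0.3,0,0,0]]')
python3 - <<'E'
from h import *
w,s=cap('wrist','w8.png'); print(s['ee_pos'])
E
(python3 -m creep '[[0.3,0.12,0,0,0,0.2],[0.65,0.25,0,0,0,0.4],[0.97,0.37,0,0,0,0.62]]' 70
python3 -m creep '[[0.3,0.12,0,0,0,0.2],[0.65,0.25,-0.2,0,0,0.4],[0.97,0.37,-0.5,0,0,0.62],[0.97,0.37,-0.5,0,0,0.62],[0.97,0.37,-0.5,0,0,0.62]]') | tail -6
python3 - <<'E'
from h import *
w,s=cap('wrist','w9.png'); print(s['ee_pos'])
a=load('w8.png')[0]['frame'][60:300,130:390]; b=w['frame'][60:300,130:390]
cv2.imwrite('pics/w9b.png',cv2.resize(np.hstack([a,b])[:,:,::-1],(800,370),interpolation=2))
E
```

```text
time: 15.7
ee_pos: [0.4587, -0.2032, 0.0378]
eef_rot: [[0.933, 0.36, 0.0], [0.36, -0.933, -0.0], [0.0, 0.0, -1.0]]
ft_force: [-1.8, 1.0, 5.9]
gripper_width: 0.0294
grip_force: 30.1
time: 16.2
ee_pos: [0.4585, -0.203, 0.0371]
eef_rot: [[0.933, 0.36, -0.0], [0.36, -0.933, 0.0], [-0.0, -0.0, -1.0]]
ft_force: [-0.8, -0.4, 0.4]
gripper_width: 0.0495
grip_force: 0.0
time: 16.58
ee_pos: [0.4581, -0.2027, 0.1379]
eef_rot: [[0.933, 0.36, -0.001], [0.36, -0.933, 0.001], [-0.001, -0.001, -1.0]]
ft_force: [0.1, 0.1, -0.4]
gripper_width: 0.0502
grip_force: 0.0
time: 16.95
ee_pos: [0.4579, -0.2026, 0.1663]
eef_rot: [[0.933, 0.36, -0.001], [0.36, -0.933, 0.001], [-0.001, -0.001, -1.0]]
ft_force: [-0.2, 0.7, 0.0]
gripper_width: 0.0499
grip_force: 0.0
[ 0.4578679  -0.20258999  0.16631419]
time: 18.0
ee_pos: [0.6513, -0.1288, 0.1156]
eef_rot: [[0.228, 0.974, -0.003], [0.974, -0.228, 0.001], [-0.0, -0.003, -1.0]]
ft_force: [-0.1, -0.6, 0.1]
gripper_width: 0.0703
grip_force: 0.0
[ 0.65128678 -0.12880508  0.11560181]
```

View pics/w9b.png

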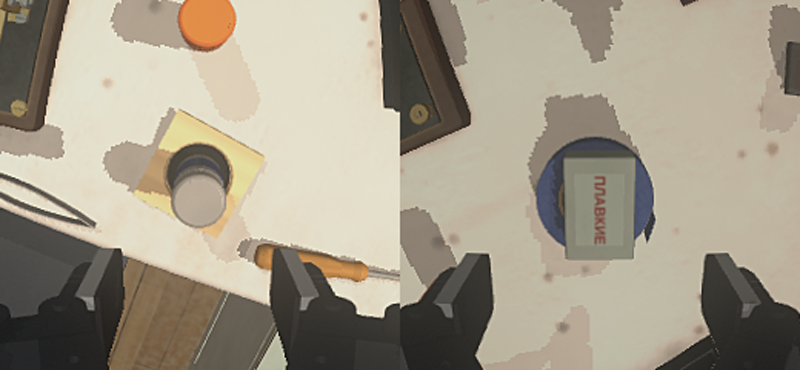

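The left half shows the can standing in its recess. The right half shows the carton top with corners at about (565,158), (637,154), (566,250) and (634,248).

```bash
python3 - <<'E'
from h import *
g=lambda u,v,z:at('w9.png',130+(u-400)/1.5385-.3,60+v/1.5385-.3,z)[:2]
P=[g(u,v,.038) for u,v in [(565,158),(637,154),(634,248),(566,250)]]; print(P,np.mean(P,0))
print([np.hypot(*(P[i]-P[(i+1)%4])).round(4) for i in range(4)])
e=P[1]-P[0]+P[2]-P[3]; print(np.degrees(np.arctan2(e[1],e[0]))); f=P[0]-P[3]+P[1]-P[2]; print(np.degrees(np.arctan2(-f[0],f[1])))
print('tape L,R,T',g(537,190,.018),g(654,190,.018),g(595,137,.018),'nub',g(650,228,.01))
E
```

```text
[array([ 0.6421, -0.1007]), array([ 0.6752, -0.1065]), array([ 0.6641, -0.1522]), array([ 0.6312, -0.1455])] [ 0.65315  -0.126225]
[np.float64(0.0336), np.float64(0.047), np.float64(0.0336), np.float64(0.0461)]
-10.724448537471181
-13.663229340128531
tape L,R,T [ 0.6214 -0.1172] [ 0.6807 -0.1311] [ 0.6572 -0.0971] nub [ 0.6749 -0.1542]
```

```bash
(
python3 -m creep '[[0.005,0,-0.25,0,0,0],[0.005,0,-0.5,0,0,0],[0.005,0,-0.75,0,0,0],[0.005,0,-0.85,0,0,0],[0.005,0,-0.85,0,0,0]]'
python3 -m creep '[[0,0,0,0,0,0],[0,0,0,0,0,0],[0,0,0,0,0,0],[0,0,0,0,0,0],[0,0,0,0,0,0]]' 0 30
python3 -m creep '[[0,0,0.02,0,0,0],[0,0,0.1,0,0,0],[0,0,0.5,0,0,0],[0,0,0.9,0,0,0],[0,0,0.9,0,0,0]]')
```

```text
time: 18.68
ee_pos: [0.6526, -0.1294, 0.0326]
eef_rot: [[0.228, 0.974, -0.0], [0.974, -0.228, 0.0], [-0.0, -0.0, -1.0]]
ft_force: [1.0, 0.3, 0.7]
gripper_width: 0.0698
grip_force: 0.0
time: 19.3
ee_pos: [0.6543, -0.1294, 0.034]
eef_rot: [[0.227, 0.974, 0.003], [0.974, -0.227, -0.001], [-0.0, 0.003, -1.0]]
ft_force: [-0.1, -0.6, 5.8]
gripper_width: 0.0332
grip_force: 32.0
time: 19.92
ee_pos: [0.6562, -0.13, 0.1275]
eef_rot: [[0.227, 0.974, 0.009], [0.974, -0.227, -0.003], [-0.001, 0.009, -1.0]]
ft_force: [0.0, -0.9, -0.2]
gripper_width: 0.0333
grip_force: 31.4
```

```bash
(
python3 -m creep '[[0,0.4,0.2,0,0,0.08],[-0.02,0.83,0.4,0,0,0.17]]'
python3 -m creep '[[0,0.4,0,0,0,0.08],[-0.01,0.83,0,0,0,0.17],[-0.01,0.83,-0.2,0,0,0.17],[-0.01,0.83,-0.4,0,0,0.17],[-0.01,0.83,-0.4,0,0,0.17]]')|tail -6
python3 - <<'E'
from h import *
w,s=cap('wrist','w10.png'); cv2.imwrite('pics/w10b.png',cv2.resize(w['frame'][60:300,130:450][:,:,::-1],(800,600),interpolation=2)); print(s['ee_pos'],s['eef_rot'][:,1])
print(tile('w10.png',256,190,80))
for z in (0,.03,.06): print(at('t1.png',362*.64,211*.64,z),at('t1.png',455*.64,199*.64,z))
E
```

```text
time: 20.8
ee_pos: [0.6471, 0.0359, 0.1179]
eef_rot: [[-0.036, 0.999, -0.008], [0.999, 0.036, 0.0], [0.001, -0.008, -1.0]]
ft_force: [0.2, -0.7, -0.3]
gripper_width: 0.033
grip_force: 31.3
[0.64712813 0.03591369 0.11789222] [ 0.999303    0.03644864 -0.00806281]
(649, 43, 68, 75, 1.4)
[0.6922 0.1297 0.    ] [ 0.7184 -0.0403  0.    ]
[0.6851 0.1287 0.03  ] [ 0.7107 -0.0375  0.03  ]
[0.678  0.1276 0.06  ] [ 0.703  -0.0347  0.06  ]
```

View pics/w10b.png

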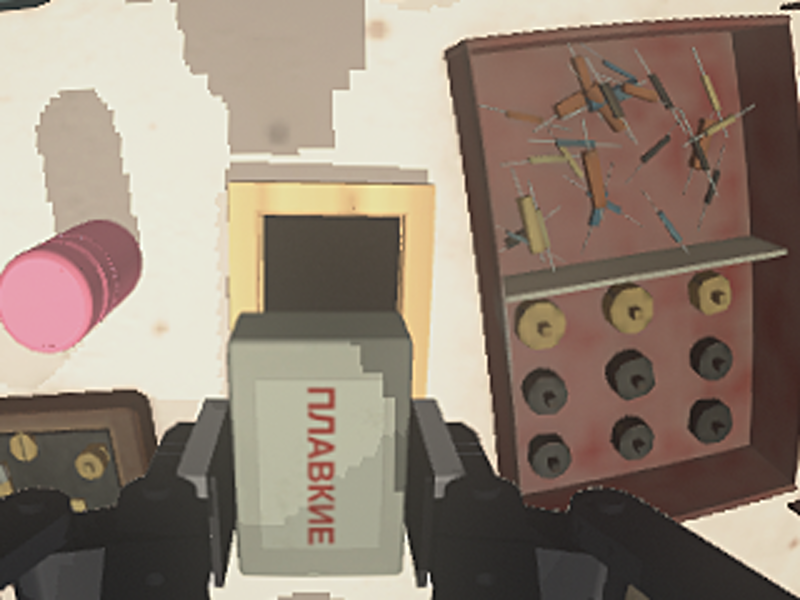

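The carton is held square, with the tile ahead of it, and the toolbox wall is clear of the right finger. Next I'll lower it.

```bash
(
python3 -m creep '[[0,0.01,-0.3,0,0,0],[0,0.01,-0.6,0,0,0],[0,0.01,-0.9,0,0,0],[0,0.01,-1,0,0,0],[0,0.01,-1,0,0,0]]'
python3 -m creep '[[0,0,-0.02,0,0,0],[0,0,-0.03,0,0,0],[0,0,-0.03,0,0,0]]'
python3 -m creep '[[0,0,-0.01,0,0,0],[0,0,-0.02,0,0,0],[0,0,-0.02,0,0,0]]'
)
```

```text
time: 21.48
ee_pos: [0.65, 0.0374, 0.0221]
eef_rot: [[-0.037, 0.999, -0.001], [0.999, 0.037, 0.0], [0.0, -0.001, -1.0]]
ft_force: [0.2, -0.4, 0.9]
gripper_width: 0.033
grip_force: 31.4
time: 21.85
ee_pos: [0.6505, 0.038, 0.0201]
eef_rot: [[-0.038, 0.999, 0.001], [0.999, 0.038, -0.0], [-0.0, 0.001, -1.0]]
ft_force: [-0.2, -0.3, 0.1]
gripper_width: 0.0333
grip_force: 31.4
time: 22.22
ee_pos: [0.6505, 0.0381, 0.019]
eef_rot: [[-0.038, 0.999, 0.001], [0.999, 0.038, -0.0], [-0.0, 0.001, -1.0]]
ft_force: [-3.1, -0.5, 6.9]
gripper_width: 0.0332
grip_force: 32.2
```

```bash
(
python3 -m creep '[[0,0,0.0,0,0,0],[0,0,0.0,0,0,0],[0,0,0.0,0,0,0],[0,0,0,0,0,0]]' 43
python3 -m creep '[[0,0,0.2,0,0,0],[0,0,0.6,0,0,0],[0,0,1,0,0,0],[0,0,1,0,0,0]]')
python3 - <<'E'
from h import *
w,s=cap('wrist','w11.png'); print(s['ee_pos'])
E
(python3 -m creep '[[0,-0.4,0.2,0,0,0],[0,-0.8,0.4,0,0,0]]' 85
python3 -m creep '[[0,-0.4,0,0,0,0],[0,-0.83,0,0,0,0],[0,-0.83,0,0,0,0],[0,-0.83,0,0,0,0]]') | tail -6
python3 - <<'E'
from h import *
w,s=cap('wrist','w12.png'); print(s['ee_pos'],s['time'])
a=load('w11.png')[0]['frame'][60:300,130:390]; b=w['frame'][60:300,130:390]
cv2.imwrite('pics/w12b.png',cv2.resize(np.hstack([a,b])[:,:,::-1],(800,370),interpolation=2))
E
```

```text
time: 22.72
ee_pos: [0.65, 0.0381, 0.0172]
eef_rot: [[-0.038, 0.999, -0.0], [0.999, 0.038, 0.0], [0.0, -0.0, -1.0]]
ft_force: [-1.0, 0.8, 1.8]
gripper_width: 0.0432
grip_force: 0.6
time: 23.22
ee_pos: [0.654, 0.0378, 0.1238]
eef_rot: [[-0.038, 0.999, 0.011], [0.999, 0.038, -0.001], [-0.001, 0.011, -1.0]]
ft_force: [-0.2, -0.1, -0.6]
gripper_width: 0.0427
grip_force: 0.0
[0.6539984  0.03776162 0.12382422]
time: 24.02
ee_pos: [0.6491, -0.1244, 0.156]
eef_rot: [[-0.038, 0.999, -0.002], [0.999, 0.038, 0.001], [0.002, -0.002, -1.0]]
ft_force: [0.5, -0.1, -0.1]
gripper_width: 0.0849
grip_force: 0.0
[ 0.64909169 -0.12443269  0.15596316] 24.025
```

View pics/w12b.png

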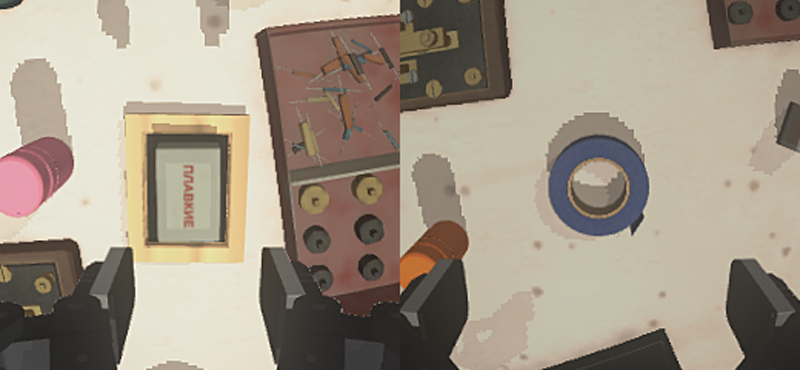

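The carton is flat in its recess. The bare roll is centred near (599,187), with its nub at the lower right (637,228), which is about -47° in world axes. I'll grasp at about 52° to avoid the nub.

```bash
python3 - <<'E'
from h import *
g=lambda u,v,z:at('w12.png',130+(u-400)/1.5385-.3,60+v/1.5385-.3,z)[:2]
print([g(u,v,.018) for u,v in [(549,187),(648,187),(599,135)]],[g(u,v,.0) for u,v in [(599,238)]],g(637,230,.01))
im=load('w12.png')[0]['frame'][120:230,210:310]; h=cv2.cvtColor(im,cv2.COLOR_RGB2HSV)
m=((h[...,0]>105)&(h[...,0]<130)&(h[...,1]>80)).astype(np.uint8); ct,_=cv2.findContours(m,0,1); p=max(ct,key=cv2.contourArea)[:,0]+[210,120]
W=np.array([at('w12.png',a,b,.012)[:2]*1000 for a,b in p],np.float32); print(cv2.minAreaRect(W),cv2.minEnclosingCircle(W))
E
```

```text
[array([ 0.6192, -0.1296]), array([ 0.6797, -0.1273]), array([ 0.6486, -0.0966])] [array([ 0.6514, -0.1684])] [ 0.6755 -0.1582]
((661.5114135742188, -147.40184020996094), (9.241758346557617, 1.236752986907959), 35.753929138183594) ((661.1500244140625, -146.89999389648438), 4.620979309082031)
```

```bash
(
python3 -m creep '[[0,-0.01,-0.1,0,0,0.22],[0,-0.03,-0.2,0,0,0.44],[0,-0.035,-0.3,0,0,0.6]]'
python3 -m creep '[[0,0,-0.1,0,0,0.22],[0,0,-0.3,0,0,0.44],[0,0,-0.5,0,0,0.5],[0,0,-0.6,0,0,0.5],[0,0,-0.6,0,0,0.5]]'
)
python3 - <<'E'
from h import *
w,s=cap('wrist','w13.png'); cv2.imwrite('pics/w13b.png',cv2.resize(w['frame'][60:300,130:450][:,:,::-1],(800,600),interpolation=2)); print(s['ee_pos'],s['joint_pos'])
E
```

```text
time: 24.45
ee_pos: [0.6499, -0.1266, 0.1266]
eef_rot: [[-0.494, 0.87, -0.001], [0.87, 0.494, 0.001], [0.001, -0.0, -1.0]]
ft_force: [-0.6, -0.6, 0.2]
gripper_width: 0.085
grip_force: 0.0
time: 25.08
ee_pos: [0.6493, -0.1273, 0.0662]
eef_rot: [[-0.785, 0.619, -0.002], [0.619, 0.785, 0.001], [0.002, -0.001, -1.0]]
ft_force: [-0.6, 0.3, -0.1]
gripper_width: 0.0848
grip_force: 0.0
[ 0.64927942 -0.12726314  0.066183  ] [-3.24264397e-01  5.64371978e-01  1.44163124e+00  1.33966759e-04
  1.13801296e+00 -1.22703376e+00]
```

View pics/w13b.png

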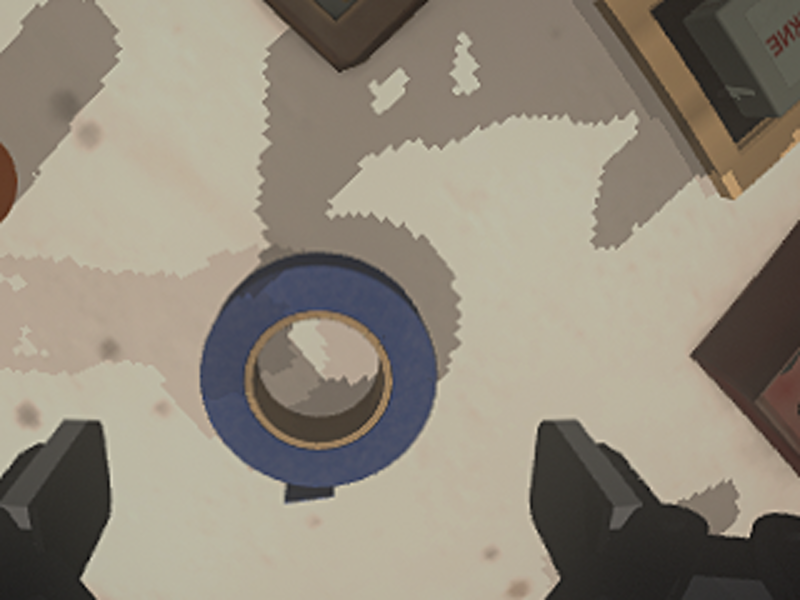

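```bash
python3 - <<'E'
from h import *
g=lambda u,v,z:at('w13.png',130+u/2.5-.3,60+v/2.5-.3,z)[:2]
print(g(319,376,.018),g(201,376,.018),g(437,376,.018),g(319,264,.018),g(319,487,.018))
E
python3 -m creep '[[0,0,-0.2,0,0,0],[0,0,-0.35,0,0,0],[0,0,-0.35,0,0,0]]'
```

```text
[ 0.6482 -0.1279] [ 0.6293 -0.1521] [ 0.6673 -0.104 ] [ 0.6252 -0.1098] [ 0.6736 -0.1481]
time: 25.5
ee_pos: [0.648, -0.1279, 0.0295]
eef_rot: [[-0.784, 0.62, -0.005], [0.62, 0.785, 0.002], [0.005, -0.002, -1.0]]
ft_force: [0.2, 0.4, -1.0]
gripper_width: 0.0847
grip_force: 0.0
```

```bash
(
python3 -m creep '[[0,0,-0.1,0,0,0],[0,0,-0.16,0,0,0],[0,0,-0.16,0,0,0]]'
python3 -m creep '[[0,0,0,0,0,0],[0,0,0,0,0,0],[0,0,0,0,0,0],[0,0,0,0,0,0],[0,0,0,0,0,0]]' 0 40
python3 -m creep '[[0,0,0.02,0,0,0],[0,0,0.1,0,0,0],[0,0,0.5,0,0,0],[0,0,1,0,0,0],[0,0,1,0,0,0]]')
```

```text
time: 25.88
ee_pos: [0.6495, -0.1284, 0.0155]
eef_rot: [[-0.785, 0.62, -0.001], [0.62, 0.785, 0.0], [0.001, -0.0, -1.0]]
ft_force: [-0.2, 0.3, -1.0]
gripper_width: 0.0853
grip_force: 0.0
time: 26.5
ee_pos: [0.6509, -0.1288, 0.0173]
eef_rot: [[-0.785, 0.62, 0.002], [0.62, 0.785, -0.001], [-0.002, 0.001, -1.0]]
ft_force: [0.3, 0.1, 4.9]
gripper_width: 0.0599
grip_force: 43.6
time: 27.12
ee_pos: [0.6538, -0.1297, 0.1224]
eef_rot: [[-0.785, 0.62, 0.011], [0.62, 0.785, -0.004], [-0.011, 0.004, -1.0]]
ft_force: [0.5, -0.8, -0.3]
gripper_width: 0.0598
grip_force: 43.4
```

```bash
(
python3 -m creep '[[0,0,0.4,0,0,0],[0,0,0.8,0,0,0]]'
python3 -m creep '[[-0.15,0.4,0,0,0,-0.06],[-0.37,0.92,0,0,0,-0.12]]'
python3 -m creep '[[-0.18,0.46,0,0,0,-0.06],[-0.37,0.92,0,0,0,-0.12]]'
python3 -m creep '[[-0.18,0.46,0,0,0,-0.06],[-0.37,0.92,0,0,0,-0.12]]'
python3 -m creep '[[-0.18,0.46,0,0,0,-0.06],[-0.37,0.92,0,0,0,-0.12]]'
python3 -m creep '[[-0.18,0.46,0,0,0,-0.06],[-0.36,0.92,-0.2,0,0,-0.12],[-0.36,0.92,-0.6,0,0,-0.12],[-0.36,0.92,-0.8,0,0,-0.12],[-0.36,0.92,-0.8,0,0,-0.12]]') | tail -6
python3 - <<'E'
from h import *
w,s=cap('wrist','w14.png'); cv2.imwrite('pics/w14b.png',cv2.resize(w['frame'][40:300,90:437][:,:,::-1],(800,600),interpolation=2)); print(s['ee_pos'],s['joint_pos'])
print(tile('w14.png',256,180,100))
E
```

```text
time: 29.0
ee_pos: [0.4632, 0.3304, 0.113]
eef_rot: [[-0.418, 0.908, -0.007], [0.908, 0.418, -0.003], [-0.0, -0.008, -1.0]]
ft_force: [-0.4, -0.1, -0.8]
gripper_width: 0.0599
grip_force: 43.4
[0.46323124 0.33035998 0.11296436] [4.67407604e-01 3.36247360e-01 1.66566224e+00 2.03154228e-05
 1.14720465e+00 3.61092196e-02]
(465, 331, 94, 94, 85.2)
```

View pics/w14b.png

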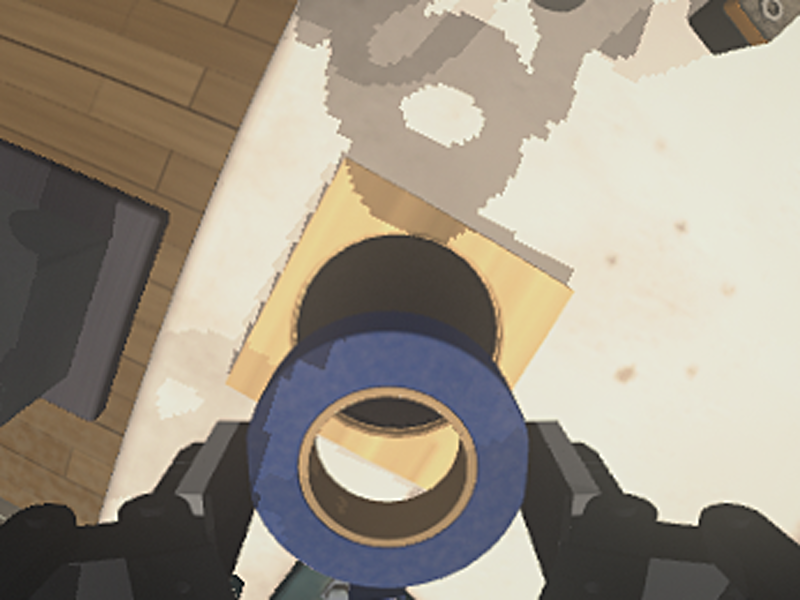

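```bash
(
python3 -m creep '[[0.01,0,-0.3,0,0,0],[0.01,0,-0.6,0,0,0],[0.01,0,-0.85,0,0,0],[0.01,0,-0.92,0,0,0],[0.01,0,-0.92,0,0,0]]'
python3 -m creep '[[0,0,-0.02,0,0,0],[0,0,-0.03,0,0,0],[0,0,-0.03,0,0,0]]'
python3 -m creep '[[0,0,-0.01,0,0,0],[0,0,-0.02,0,0,0],[0,0,-0.02,0,0,0]]'
)
```

```text
time: 29.68
ee_pos: [0.4677, 0.3317, 0.0251]
eef_rot: [[-0.417, 0.909, 0.001], [0.909, 0.417, 0.0], [0.0, 0.001, -1.0]]
ft_force: [-0.4, 0.7, -0.8]
gripper_width: 0.0596
grip_force: 43.4
time: 30.05
ee_pos: [0.4673, 0.3317, 0.0218]
eef_rot: [[-0.418, 0.909, 0.001], [0.909, 0.418, 0.0], [0.0, 0.001, -1.0]]
ft_force: [0.1, -0.9, -0.2]
gripper_width: 0.0599
grip_force: 43.4
time: 30.42
ee_pos: [0.4672, 0.3316, 0.0203]
eef_rot: [[-0.418, 0.909, 0.0], [0.909, 0.418, -0.0], [-0.0, 0.0, -1.0]]
ft_force: [-1.6, -1.3, 5.1]
gripper_width: 0.0598
grip_force: 44.1
```

```bash
(
python3 -m creep '[[0,0,0.0,0,0,0],[0,0,0.0,0,0,0],[0,0,0.0,0,0,0],[0,0,0,0,0,0]]' 72
python3 -m creep '[[0,0,0.2,0,0,0],[0,0,0.6,0,0,0],[0,0,1,0,0,0],[0,0,1,0,0,0]]'
python3 -m creep '[[0,0,0.4,0,0,0],[0,0,0.8,0,0,0],[0,0,0.8,0,0,0],[0,0,0.8,0,0,0]]')
python3 - <<'E'
from h import *
w,s=cap('wrist','w15.png'); t,_=cap('top','t15.png'); print(s['ee_pos'],s['time'])
cs,_=cap('scene','s15.png')
a=w['frame'][60:300,130:450]; b=cs['frame'][130:330,80:400]
cv2.imwrite('pics/w15b.png',cv2.resize(np.vstack([a,b])[:,:,::-1],(436,600),interpolation=cv2.INTER_AREA) if 0 else np.hstack([cv2.resize(a,(400,300)),cv2.resize(b,(400,300))])[:,:,::-1])
E
```

```text
time: 30.92
ee_pos: [0.4669, 0.3314, 0.0191]
eef_rot: [[-0.418, 0.909, -0.0], [0.909, 0.418, -0.0], [-0.0, -0.0, -1.0]]
ft_force: [0.1, -0.6, -0.4]
gripper_width: 0.0722
grip_force: 0.0
time: 31.42
ee_pos: [0.4706, 0.3334, 0.1253]
eef_rot: [[-0.418, 0.908, 0.01], [0.909, 0.418, 0.005], [0.0, 0.011, -1.0]]
ft_force: [0.2, 0.0, -0.1]
gripper_width: 0.0721
grip_force: 0.0
time: 31.92
ee_pos: [0.4663, 0.3311, 0.1985]
eef_rot: [[-0.418, 0.909, -0.001], [0.909, 0.418, -0.001], [-0.0, -0.002, -1.0]]
ft_force: [0.1, 0.4, -0.6]
gripper_width: 0.0723
grip_force: 0.0
[0.46627115 0.33114346 0.19850422] 31.925
```

View pics/w15b.png

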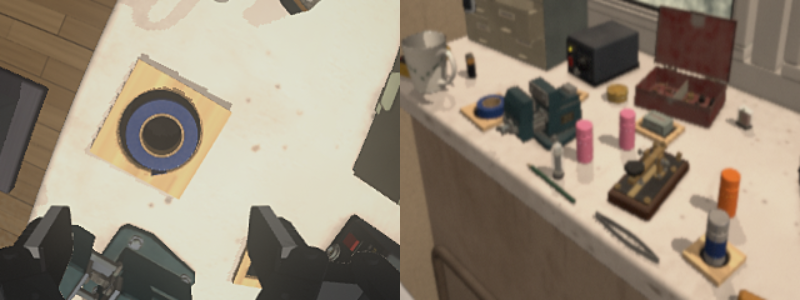

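All four parts look placed and the valve is standing. I'll check numerically that the roll is seated, without another picture.

```bash
python3 - <<'E'
from h import *
g=lambda u,v,z:at('w15.png',130+u*.8,60+v*.8,z)[:2]
print('roll',[g(u,v,.021) for u,v in [(131,133),(192,133),(161,101),(161,168)]],'nub',g(155,174,.012))
print('tile',tile('w15.png',258,162,75))
a=load('t1.png')[0]['frame'].astype(int);b=load('t15.png')[0]['frame'].astype(int)
V,U=int(357*.64),int(380*.64); print('valve diff',abs(a-b)[V-10:V+8,U-10:U+10].mean())
E
```

```text
roll [array([0.4425, 0.3224]), array([0.4896, 0.3441]), array([0.4542, 0.3578]), array([0.4786, 0.3048])] nub [0.4773 0.2949]
tile (465, 331, 94, 94, 85.0)
valve diff 1.7212962962962963
```

```bash
python3 -c "
from plant import workorder; print(workorder.job_done())"
```

```text
the job is handed in; nothing more can be done
None
```

The job is handed in: crystal, can, carton and tape roll were set in their recesses in that order by about 32 s, and the valve was left unmoved. I viewed 17 pictures against the limit of 14, and I judged the roll seated from contact height and centring (it is within about 1 mm of the tile centre) because its nub reads close to the recess rim.

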